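Scan a pantry carton and dock the scanner

TASK

Book the broader of the two pale cartons into the pantry stock: take the barcode scanner out of its dock, hold it level and square to that carton's barcode, aimed at the middle of the bars from about 10 cm away, and keep it steady there for two seconds. Then lay the scanner back in its dock the way it lay before, window end forward, without dropping it. Do not move the cartons or the mug, tin and spoon.

Things in the scene. Friction and masses are not known exactly. Their poses are not given: they have to be found in the camera images.
- scanner: Grey in-line barcode scanner, about 0.16 kg, 160 long. Origin: mid-length on the underside; x out of the window (reading direction), z up. Handle x -80 to +45, 34 wide, 34 high, flat sides, black ribs; head x +45 to +80, 46 wide, 40 high, black-framed glass window in its end face. Grip across the 34 mm at x -14, 17 above the underside, between the dock's saddles.
- scanner_window (a point): Centre of the scanner's window, at (80, 0, 20) mm in the scanner's frame, same axes: x is the reading direction.
- dock: Fixed dock, place and heading vary. Black plate 150x74x10; two grey saddles 18 long at x -55 and +26 (63 clear between). Saddle floors 34 above the worktop, slots 42 wide, flared lips up to 58. Origin: on the worktop; x along the slot, z up. Docked, the scanner's frame is parallel, 34 above this origin (up to 3 off along x at the start), window end at +x, head 10 ahead of the front saddle.
- broad_carton: Broader pale carton, loose, 0.5 kg, 73 deep (x), 112 wide (y), 132 high, upright. Origin: centre of underside; its labelled front faces its own -x. It stands in either of two places, swapped with the narrow carton.
- broad_barcode (a point): Centre of the white barcode label (56 wide, 36 high, upright black bars) on the front of the broad carton, at (-38, 14, 85) in the carton's frame. Axes as the carton's: the label faces along -x, y across the bars, z up.
- narrow_carton: Narrower pale carton of the same height, loose, 0.3 kg, 56 deep (x), 80 wide (y), 132 high; it has a like barcode label on its front (-x) face, which is not the one to scan. Origin: centre of underside.
- mug: Bystander: cream mug, 90 across, 94 high, handle at one side. Origin: underside.
- tin: Bystander: flat tin, 86 diameter, 40 high. Origin: centre of underside.
- spoon: Bystander: steel spoon, 196 long, 40 wide, lying on the worktop. Origin: its middle, underside.
Mind the look-alikes: they are no part of the job. There is more than one size of the dock; the job needs the smaller. Leave any pink look-alike of the broad_carton alone.

How it is judged:
By the outcome, as a careful person would: the job done as asked, in the order asked, and still so for the second after the job is handed in, with the robot touching nothing.
It also fails if it takes over 56 s, if anything falls off the work surface, if the arm or the gripper's body presses on something with over 40 N, if the wrist force passes 120 N, or if a joint passes its speed limit or range.

ROBOT

A 7-joint arm with a two-finger parallel gripper is mounted at the origin on a cart in front of the work surface, level with it; the furniture and walls round the work are solid. World frame = base frame: x ahead of the robot, y to its left, z up, the work surface at z = 0. Lengths are in m, angles in rad, forces in N, time in s.
With the tool pointing down it reaches from about 0.4 to 0.85 m from the base axis. Payload 10.4 kg.
Tool frame: the origin (TCP) lies at the centre of the arm's flange, where the gripper is bolted on; the fingertips stand 173 mm ahead of it and the grasp point (between the pads) lies 155 mm ahead of it; z points along the fingers, y is the line along which they close (so a half turn about z gives the same grasp; the last joint's range is limited). The gripper opens to 85 mm and grips with 20 to 120 N. Pads are 22 mm wide; open, the fingers measure 114 mm over their backs; the gripper's body (76 mm by 85 mm) begins 54 mm behind the grasp point. The pads swing forward as they close: fully open they stand 13 mm farther back than shut.
Start: joints at [1.194, 0.332, -0.065, 1.46, 0.022, 1.35, -0.088], TCP at [0.217, -0.586, 0.405] pointing down, gripper open.
Joint ranges: [-2.6, 2.6], [-0.5, 2.12], [-1.47, 1.34], [0.16, 2.42], [-1.27, 4.41], [0.06, 2.06], [-2.6, 2.6]. Speed limits (rad/s): [2.22, 2.22, 2.79, 2.79, 3.14, 3.14, 3.14].

INTERFACE

Orientations are given as a unit quaternion [x, y, z, w].
In Python, from workcell import manip, viewer, finder gives the robot as it stands.
- The arm moves only by the tool arm_command, never from a script. Its argument "plan" is a list of rows, each an object with "dp": the shift along the tool's x, y, z in mm, a list of three; "spin": the turn about the tool's z in rad. A call has 1 to 5 rows; each row shifts and turns the commanded pose from where the row before left it, along the tool's axes as they then stand; what a row does not reach is not made up. A row lasts 1/10 s, in which the tool goes at most 50 mm and 8.59 degrees, less where a joint would pass 70% of its speed; a pose out of reach is approached as far as the arm can. A call is refused whole if a number of a shift passes 50 or a number of a turn 0.15, either way. A call with a gripper value outside its range is refused whole. "grip" is the closure, from -1 (fully open) to 1 (shut), set as the call begins (left out, the last holds). The fingers move at their own pace and stop on an object; "newtons" is the grip in N (left out, the last holds). Time passes only in rows, so rows that do not move let the fingers close. It gives the time, the measured TCP pose, the force, the opening and the grip force at its end, in the units of the state.
- manip.get_obs(): the state, without advancing time (a new reading comes with each control period).
- viewer.camera(name): name is "scene" or "top" or "wrist"; returns the picture (420x560x3 uint8, blue, green, red); there is no depth.
- viewer.camera_params(name): a dict with "vertical_fov" (degrees; the focal length in pixels is half the picture's height over the tangent of half this angle, whatever the lens; pixels are square), "cx", "cy" (the principal point, pixels), "k1" (the pictures are not rectified: a ray, as slopes to the right and down, at radius r is drawn at 1 + k1 r^2 times it, then the intrinsics apply), "R" (3x3) and "t" (3): a world point X has camera coordinates R X + t; the wrist camera has in their place "T_tool_cam" (4x4, takes a point from camera to tool coordinates, whose origin is the TCP and whose axes are the flange's). Camera axes: x right, y down, z forward; pixel columns grow to the right and rows downward; lengths in m; the calibration is good to about 2 mm. A picture is of the moment at which its call begins: read the wrist's pose just before it. camera_params takes no time and is no camera call.
- manip.hand_in(): hands the job in; it is judged then, once.
Trained networks look in the newest picture that a camera, given by its name, has taken for a name from the list of things; names that differ only in an ending like _2 or _b are one class to them, and where a whole thing is asked for, a point or a joint stands for the part that bears it (a point fixed in the world has none). Each returns a list of dicts, best first, with "score" (0 to 1); they miss things now and then, are a little off and sometimes report something else, mostly with a low value. They report only what shows in the picture. A call takes as long as a camera call. They do not tell look-alikes from the thing itself.
- finder.find_in(camera, thing): "position" ([x, y, z] in m, in world coordinates, good to about 4 mm: the middle of the surface that is visible of it).
The state is a dict: "clock": time; "joint_pos": joint angles; "joint_velocities": joint speeds; "tau": joint torques, N m; "position": TCP position; "ee_rot": TCP orientation; "ft_force": force on the tool from outside, world axes, zero at the start; "torque": the same for the moment, N m; "grip_width": opening from 0.0 (shut) to 1.0 (fully open); "grasp_force": force on a finger pad.
Only numpy, scipy, OpenCV 4.12 (cv2) and the standard library are available. Lean on these libraries where they do the work, as an engineer would, in place of code of your own. Each camera call takes 0.05 s, during which the arm holds its last target. There are 200 camera calls.

## Working session

There is one attempt and no reset: what is moved stays moved. The work goes in short steps, Python scripts to look and compute and a tool call to move; the robot and the scene stay as the last step left them, time stands still between calls to the robot, and variables do not carry over. Pictures are saved under pics/ and viewed, at most 13 in all, crops included, and the job is handed in when it is done.

Besides the shell and the picture viewer there is one more tool, called as name(argument=value, ...) on one line, values as JSON. arm_command: Moves the arm, as the interface text tells. Its arguments: {"type":"object","properties":{"plan":{"type":"array","items":{"type":"object","properties":{"dp":{"type":"array","items":{"type":"number"}},"spin":{"type":"number"}}}},"grip":{"type":"number"},"newtons":{"type":"number"}},"required":["plan"]}

```bash
ls; mkdir -p pics; python3 - <<'E'
from workcell import manip, viewer, finder
import cv2
o=manip.get_obs(); print(o)
for c in ("scene","top"):
    im=viewer.camera(c); cv2.imwrite(f"pics/{c}0.png",im); p=viewer.camera_params(c); print(c,p)
    for t in ("scanner","scanner_window","dock","broad_carton","broad_barcode","narrow_carton","mug","tin","spoon"):
        print(t,[(r['score'],[round(float(v),3) for v in r['position']]) for r in finder.find_in(c,t)])
print(viewer.camera_params("wrist"))
E
```

```text
pics
{'clock': 0.0, 'joint_pos': array([ 1.19436897,  0.33285509, -0.06467985,  1.46098652,  0.02158791,
        1.34991949, -0.08848894]), 'joint_velocities': array([-0.00027135,  0.00098361, -0.00093945,  0.00136779, -0.00066068,
        0.00080927,  0.00083166]), 'tau': array([-2.75878174e-04, -6.25450230e+01,  4.88369528e-02, -3.91613746e+01,
        1.60568784e-02,  9.72759415e-03,  1.45346502e-05]), 'position': array([ 0.21650198, -0.58614664,  0.4039046 ]), 'ee_rot': array([ 9.84390288e-01,  1.75997779e-01, -1.62130364e-04, -7.18707731e-04]), 'ft_force': array([ 0.57183585, -0.00303633, -0.19532916]), 'torque': array([0.01197091, 0.0347133 , 0.0428534 ]), 'grasp_force': 0.0, 'grip_width': 1.0006301912917908}
scene {'vertical_fov': 50.18825703630672, 'cx': 274.17155136597677, 'cy': 209.20797751354925, 'k1': -0.07737547275513475, 'R': array([[ 0.76542785, -0.64349306, -0.00607294],
       [-0.46893279, -0.55127785, -0.69006867],
       [ 0.44070652,  0.53104558, -0.72371842]]), 't': array([-0.28498221,  0.45632485,  1.52987828])}
scanner []
scanner_window [(0.4, [0.528, -0.272, 
[... 996 characters left out ...]
71, [0.42, 0.736, 0.133]), (0.66, [0.431, 0.515, 0.131])]
broad_barcode [(0.46, [0.382, 0.736, 0.086])]
narrow_carton [(0.64, [0.697, 0.123, 0.128])]
mug []
tin [(0.75, [0.598, 0.259, 0.035])]
spoon [(0.55, [0.353, 0.31, 0.008])]
{'vertical_fov': 58.46956734432392, 'cx': 281.5347255878447, 'cy': 205.82810266941752, 'k1': -0.10036208814625279, 'T_tool_cam': array([[ 5.82616780e-04, -9.49539317e-01, -3.13647487e-01,
         8.05435652e-02],
       [ 9.99999809e-01,  4.88306485e-04,  3.79248893e-04,
        -3.71679307e-04],
       [-2.06955633e-04, -3.13647648e-01,  9.49539420e-01,
         3.16933056e-02],
       [ 0.00000000e+00,  0.00000000e+00,  0.00000000e+00,
         1.00000000e+00]])}
```

View pics/scene0.png

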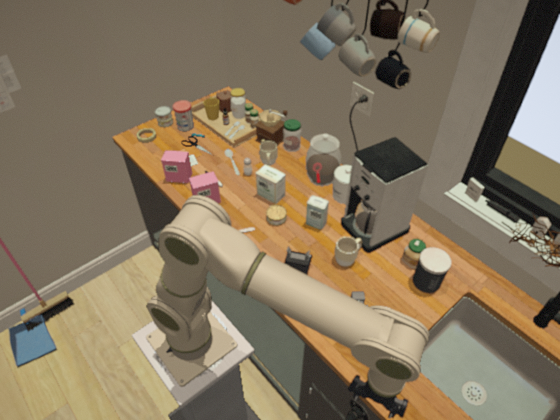

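View pics/top0.png

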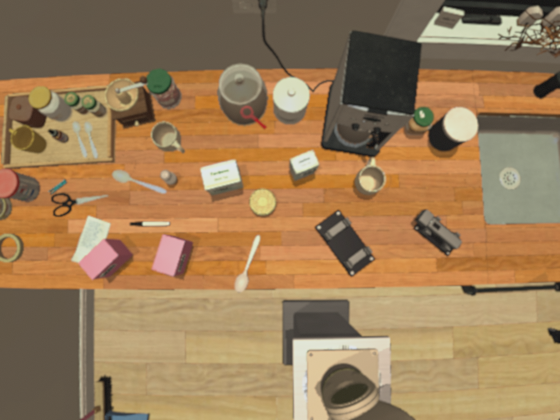

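The scene picture shows the pale cartons at about (270,183) (broad) and (317,211) (narrow), with pink ones at (176,165) and (205,188). The top picture shows the empty larger dock at (345,243) and the smaller dock with the scanner at (438,232). The broad carton is at (221,177), the narrow one at (303,165), the tin at (262,202) and the spoon at (248,262). I'll go above the scanner and look from close by.

arm_command(plan=[{"dp":[41,-18,0]},{"dp":[41,-18,0]},{"dp":[41,-18,0]},{"dp":[41,-18,0]},{"dp":[41,-18,0]}], grip=-1)

```text
invalid input at $.plan[0]: expected keys dp, spin
```

arm_command(plan=[{"dp":[41,-18,0]},{"dp":[41,-18,0]},{"dp":[41,-18,0]},{"dp":[36,-18,0]}])

```text
invalid input at $.plan[0]: expected keys dp, spin
```

arm_command(plan=[{"dp":[0,0,0],"spin":-0.13},{"dp":[0,0,0],"spin":-0.13},{"dp":[0,0,0],"spin":-0.13},{"dp":[0,0,0],"spin":-0.13},{"dp":[0,0,0],"spin":-0.13}])

```text
clock: 1.5
position: [0.2165, -0.5863, 0.4047]
ee_rot: [0.875, 0.483, -0.0, 0.0]
ft_force: [-0.9, -0.6, 0.8]
grip_width: 0.999
grasp_force: 0.0
```

```bash
cat > h.py <<'E'
from workcell import manip, viewer, finder
import numpy as np, cv2
from scipy.spatial.transform import Rotation as Rn
def cam(c, o=None):
    p=viewer.camera_params(c); f=210/np.tan(np.radians(p['vertical_fov']/2))
    if c=='wrist':
        T=np.eye(4);T[:3,:3]=Rn.from_quat(o['ee_rot']).as_matrix();T[:3,3]=o['position'];T=T@p['T_tool_cam']
        Rwc,C=T[:3,:3],T[:3,3]
    else: Rwc=p['R'].T; C=-Rwc@p['t']
    return f,p['cx'],p['cy'],p['k1'],Rwc,C
def pix2world(k,uv,z):          # pixel -> point on plane z
    f,cx,cy,k1,R,C=k; d=np.array([(uv[0]-cx)/f,(uv[1]-cy)/f]); u=d.copy()
    for _ in range(20): u=d/(1+k1*(u@u))
    r=R@np.array([u[0],u[1],1]); return C+r*(z-C[2])/r[2]
def world2pix(k,X):
    f,cx,cy,k1,R,C=k; q=R.T@(np.array(X)-C); u=q[:2]/q[2]; return np.array([cx,cy])+f*u*(1+k1*(u@u))
def heading(o): x=Rn.from_quat(o['ee_rot']).as_matrix()[:,0]; return np.degrees(np.arctan2(x[1],x[0]))
def look(name):
    o=manip.get_obs(); im=viewer.camera('wrist'); cv2.imwrite(f'pics/{name}.png',im); return o,im,cam('wrist',o)
def find(c,t): return [(round(r['score'],2),np.round(r['position'],4).tolist()) for r in finder.find_in(c,t)]
def totool(o,X): return np.round(1000*Rn.from_quat(o['ee_rot']).as_matrix().T@(np.array(X)-o['position']),1)
E
python3 - <<'E'
from h import *
o,im,k=look('w1'); print(o['clock'],o['position'],heading(o),o['joint_pos'].round(2))
for t in ('scanner','scanner_window','dock'): print(t,[(s,p,world2pix(k,p).round()) for s,p in find('wrist',t)])
E
```

```text
1.5 [ 0.21653066 -0.58630059  0.40472222] 57.82097081588198 [ 1.26  0.34 -0.15  1.46  0.05  1.35  0.55]
scanner []
scanner_window []
dock []
```

View pics/w1.png

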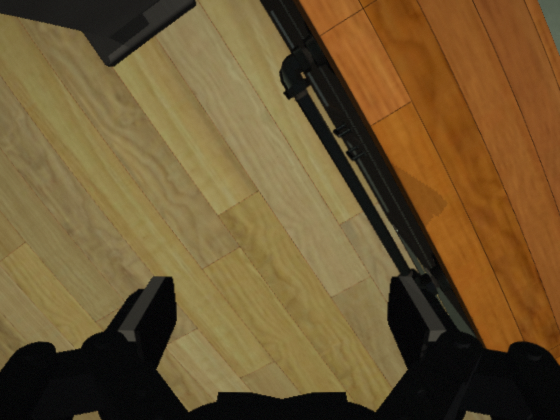

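The picture shows only floor and worktop edge (the shift calls were refused, as both keys are required). Repeating the shift, now with heading 58°.

arm_command(plan=[{"dp":[43,10,0],"spin":0},{"dp":[43,10,0],"spin":0},{"dp":[43,10,0],"spin":0},{"dp":[43,10,0],"spin":0},{"dp":[43,10,0],"spin":0}], grip=-1)

```text
clock: 2.2
position: [0.3752, -0.4304, 0.405]
ee_rot: [0.878, 0.479, 0.0, 0.0]
ft_force: [0.5, -0.9, -0.3]
grip_width: 1.004
grasp_force: 0.0
```

arm_command(plan=[{"dp":[43,10,0],"spin":0},{"dp":[43,10,0],"spin":0},{"dp":[43,10,0],"spin":0},{"dp":[40,10,0],"spin":0},{"dp":[0,0,0],"spin":0}])

```text
clock: 2.7
position: [0.5027, -0.3049, 0.4048]
ee_rot: [0.875, 0.484, 0.002, -0.001]
ft_force: [-0.1, 0.3, 1.0]
grip_width: 0.996
grasp_force: 0.0
```

```bash
python3 - <<'E'
from h import *
o,im,k=look('w2'); print(o['clock'],o['position'],heading(o),o['joint_pos'].round(2))
for t in ('scanner','scanner_window','dock'): print(t,[(s,p,world2pix(k,p).round()) for s,p in find('wrist',t)])
E
```

```text
2.7 [ 0.50267266 -0.30494555  0.40483202] 57.83608371538288 [ 0.79  0.28 -0.39  1.55  0.1   1.34 -0.17]
scanner []
scanner_window [(0.58, [0.5059, -0.305, 0.0722], array([285., 184.]))]
dock [(0.95, [0.4045, -0.0859, 0.0093], array([68., 32.])), (0.64, [0.4839, -0.3202, 0.0098], array([274., 192.]))]
```

View pics/w2.png

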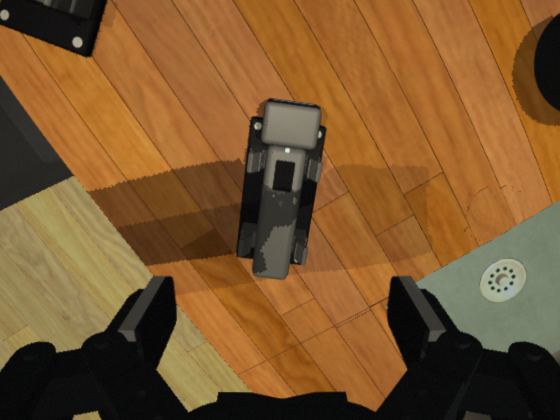

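The scanner lies at (280,190) in its dock, with the wide head at the top (295,105) and its tail at (270,277). The window end therefore points along about +58°, and the dock plate corners are near (250,117), (327,125), (303,265) and (237,258).

```bash
python3 - <<'E'
from h import *
o=manip.get_obs(); k=cam('wrist',o)
P=lambda uv,z: pix2world(k,uv,z)
hf=(P((268,101),.074)+P((321,107),.074))/2; tl=(P((253,277),.068)+P((288,279),.068))/2
d=hf-tl; print('len',np.linalg.norm(d[:2]),'heading',np.degrees(np.arctan2(d[1],d[0])),'mid',(hf+tl)/2)
print('head w',np.linalg.norm(P((268,101),.074)-P((321,107),.074)),'tail w',np.linalg.norm(P((253,277),.068)-P((288,279),.068)))
c=[P(u,.01) for u in ((250,117),(327,125),(303,265),(237,258))]
print('dock sides',[round(float(np.linalg.norm(c[i]-c[(i+1)%4])),4) for i in range(4)],'centre',np.mean(c,0))
d2=c[0]+c[1]-c[2]-c[3];print('dock heading',np.degrees(np.arctan2(d2[1],d2[0])))
u=d[:2]/np.linalg.norm(d[:2]); g=(hf+tl)[:2]/2-.014*u
print('grasp',g,'tool offs',totool(o,[*g,.051+.155]))
# blobs of the dock pate: edges for a finer heading
E
```

```text
len 0.15631634956112403 heading 49.925021155069466 mid [ 0.49096965 -0.32223422  0.071     ]
head w 0.041406794860859075 tail w 0.03218614503357895
dock sides [0.0738, 0.15, 0.0714, 0.1489] centre [ 0.48009598 -0.33407854  0.01      ]
dock heading 50.03690781944526
grasp [ 0.4819566  -0.33294706] tool offs [-26.3  -2.  198.7]
```

arm_command(plan=[{"dp":[-26,-2,0],"spin":0.137},{"dp":[0,0,40],"spin":0},{"dp":[0,0,40],"spin":0},{"dp":[0,0,20],"spin":0},{"dp":[0,0,0],"spin":0}])

```text
clock: 3.4
position: [0.4811, -0.3325, 0.3017]
ee_rot: [0.908, 0.418, -0.002, -0.002]
ft_force: [-0.4, 0.2, 0.2]
grip_width: 1.0
grasp_force: 0.0
```

```bash
python3 - <<'E'
from h import *
o,im,k=look('w3'); print(o['clock'],o['position'],heading(o),o['ee_rot'])
g=[0.481,-0.3335]
print(totool(o,[*g,.206]))
u=np.array([np.cos(np.radians(50)),np.sin(np.radians(50))]);n=np.array([-u[1],u[0]])
for x,y,z in ((94,23,.074),(94,-23,.074),(-66,17,.068),(-66,-17,.068),(0,17,.068),(0,-17,.068)):
    p=np.array(g)+u*x/1000+n*y/1000; q=world2pix(k,[*p,z]); print(q.round()); cv2.circle(im,tuple(int(v) for v in q),3,(0,0,255),-1)
cv2.imwrite('pics/w3m.png',im)
E
```

```text
3.4 [ 0.48106682 -0.33250778  0.3016574 ] 49.46968241185133 [ 0.9082512   0.4184165  -0.00164139 -0.00216864]
[-0.7  1.1 95.7]
[237.  57.]
[331.  57.]
[259. 325.]
[312. 325.]
[256. 230.]
[314. 229.]
```

View pics/w3m.png

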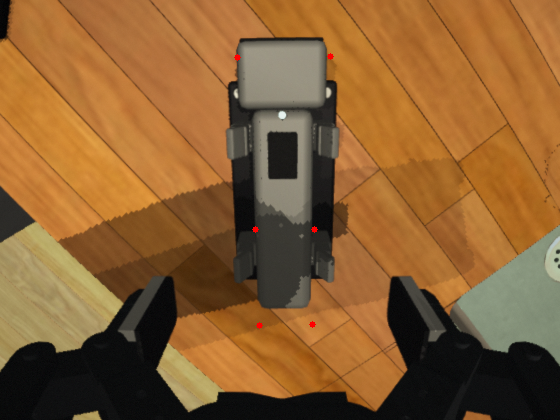

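The marks lie about 18 px too low: the head front edge is at row 40 and the tail at row 307, so the scanner is about 9 mm further forward than estimated. Sideways it is centred at column 283, and the heading looks good.

```bash
python3 - <<'E'
from h import *
o=manip.get_obs(); k=cam('wrist',o); print(o['position'],o['joint_velocities'].round(3))
for n,pts,z in (('front',((238,40),(327,40)),.074),('tail',((258,307),(310,307)),.068),('plate f',((230,82),(337,82)),.01),('plate r',((235,280),(330,280)),.01),
  ('dot',((282,115),),.068)):
    print(n,[totool(o,pix2world(k,p,z)) for p in pts])
E
```

```text
[ 0.48193171 -0.33262502  0.30404322] [-0.006 -0.031 -0.01  -0.047 -0.004  0.014  0.004]
front [array([101.7, -21.9, 230. ]), array([101.7,  22.2, 229.9])]
tail [array([-54.5, -15.2, 236.1]), array([-54.5,  17.9, 236. ])]
plate f [array([ 81.7, -34.9, 294.1]), array([ 81.7,  37. , 293.9])]
plate r [array([-68. , -37.1, 294.2]), array([-67.8,  38.2, 294. ])]
dot [array([ 64.3,  -0. , 236. ])]
```

arm_command(plan=[{"dp":[9,1,30],"spin":0},{"dp":[0,0,30],"spin":0},{"dp":[0,0,24],"spin":0},{"dp":[0,0,12],"spin":0},{"dp":[0,0,0],"spin":0}])

```text
clock: 3.95
position: [0.4894, -0.3259, 0.2087]
ee_rot: [0.908, 0.419, -0.0, -0.0]
ft_force: [-0.3, 0.8, -0.5]
grip_width: 1.0
grasp_force: 0.0
```

arm_command(plan=[{"dp":[0,0,0],"spin":0},{"dp":[0,0,0],"spin":0}])

```text
clock: 4.15
position: [0.4903, -0.3259, 0.2106]
ee_rot: [0.908, 0.42, 0.001, 0.001]
ft_force: [0.1, -0.2, -0.0]
grip_width: 1.0
grasp_force: 0.0
```

```bash
python3 - <<'E'
from h import *
o,im,k=look('w4'); print(o['clock'],o['position'],heading(o),o['ee_rot'],o['ft_force'])
E
```

```text
4.15 [ 0.49027121 -0.32586776  0.21061159] 49.639663027248794 [9.07631378e-01 4.19765669e-01 7.12389882e-04 1.24811401e-03] [ 0.08184457 -0.15054982 -0.0463538 ]
```

View pics/w4.png

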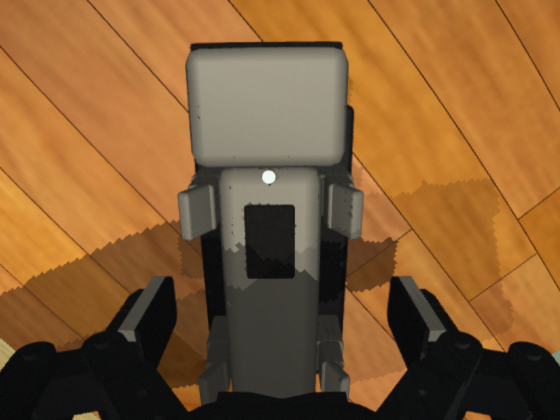

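The head spans columns 188–348 (centre 268) and its front edge is at row 45, while the finger midline is at column 282.

```bash
python3 - <<'E'
from h import *
o=manip.get_obs(); k=cam('wrist',o); print(o['position'],o['joint_velocities'].round(3))
for n,pts,z in (('front',((190,47),(345,47)),.074),('head rear',((190,165),(347,165)),.074),('handle',((220,200),(320,200)),.068),('handle low',((226,360),(318,360)),.068),('front saddle',((182,238),(362,238)),.058),('rear saddle',((213,318),(343,318)),.058),
  ('dot',((268,177),),.068)):
    print(n,[totool(o,pix2world(k,p,z)) for p in pts])
E
```

```text
[ 0.49016057 -0.32579019  0.21038808] [-0.     0.004 -0.001  0.007  0.001 -0.005 -0.   ]
front [array([ 90.2, -24.4, 136.3]), array([ 90.1,  16.4, 136.4])]
head rear [array([ 58.4, -26.4, 136.3]), array([ 58.4,  18.4, 136.4])]
handle [array([ 46.1, -19.3, 142.3]), array([ 46. ,  11.6, 142.4])]
handle low [array([-15.6, -20.7, 142.3]), array([-15.5,  13.2, 142.4])]
front saddle [array([ 29. , -35.2, 152.3]), array([ 28.9,  28. , 152.5])]
rear saddle [array([ -4.2, -26.4, 152.3]), array([ -4.2,  23.2, 152.4])]
dot [array([ 53.4,  -4.4, 142.4])]
```

arm_command(plan=[{"dp":[-1,-4,4],"spin":0},{"dp":[0,0,0],"spin":0},{"dp":[0,0,0],"spin":0}])

```text
clock: 4.5
position: [0.4858, -0.3235, 0.2048]
ee_rot: [0.908, 0.42, -0.0, 0.0]
ft_force: [-0.9, -0.5, 0.2]
grip_width: 0.999
grasp_force: 0.0
```

arm_command(plan=[{"dp":[0,0,0],"spin":0},{"dp":[0,0,0],"spin":0},{"dp":[0,0,0],"spin":0},{"dp":[0,0,0],"spin":0},{"dp":[0,0,0],"spin":0}], grip=1, newtons=40)

```text
clock: 5.0
position: [0.4861, -0.3236, 0.2049]
ee_rot: [0.908, 0.42, 0.0, 0.0]
ft_force: [0.4, -0.0, 1.0]
grip_width: 0.39
grasp_force: 40.5
```

arm_command(plan=[{"dp":[0,0,0],"spin":0},{"dp":[0,0,0],"spin":0},{"dp":[0,0,0],"spin":0},{"dp":[0,0,0],"spin":0},{"dp":[0,0,0],"spin":0}])

```text
clock: 5.5
position: [0.4861, -0.3236, 0.2049]
ee_rot: [0.908, 0.42, 0.0, 0.0]
ft_force: [0.1, -0.5, 2.8]
grip_width: 0.391
grasp_force: 40.5
```

arm_command(plan=[{"dp":[0,0,-15],"spin":0},{"dp":[0,0,-30],"spin":0},{"dp":[0,0,-40],"spin":0},{"dp":[0,0,-45],"spin":0},{"dp":[0,0,-45],"spin":0}])

```text
clock: 6.0
position: [0.4854, -0.3231, 0.382]
ee_rot: [0.907, 0.42, -0.0, -0.0]
ft_force: [2.2, -0.4, -2.2]
grip_width: 0.394
grasp_force: 40.1
```

```bash
python3 - <<'E'
from h import *
o=manip.get_obs(); print(o['clock'],o['position'],heading(o),o['ee_rot'],o['ft_force'],o['grip_width'],o['joint_pos'].round(2))
t=viewer.camera('top'); s=viewer.camera('scene')
for c in('top','scene'): print(find(c,'broad_carton'),find(c,'broad_barcode'))
a=cv2.resize(t[150:205,190:255],None,fx=8,fy=8,interpolation=cv2.INTER_CUBIC)[:, :]
b=cv2.resize(s[160:215,245:295],None,fx=8,fy=8,interpolation=cv2.INTER_CUBIC)[:, :280*8]
im=np.hstack([a[:440,:400],b[:440,:400]]); cv2.imwrite('pics/c1.png',im)
E
```

```text
6.0 [ 0.4854123  -0.32311222  0.38198222] 49.68282933842175 [ 9.07473991e-01  4.20108088e-01 -2.01375804e-04 -3.29744844e-04] [ 2.16608376 -0.41662464 -2.16679287] 0.3943248311950102 [ 0.81  0.28 -0.36  1.59  0.1   1.29 -0.27]
[(0.96, [0.4296, 0.5173, 0.1278]), (0.78, [0.4198, 0.7331, 0.1305]), (0.72, [0.6591, 0.3728, 0.1304])] [(0.6, [0.4008, 0.5009, 0.0866]), (0.6, [0.3819, 0.7343, 0.0821])]
[(0.96, [0.6414, 0.3556, 0.1015]), (0.87, [0.4024, 0.73, 0.0978])] []
```

View pics/c1.png

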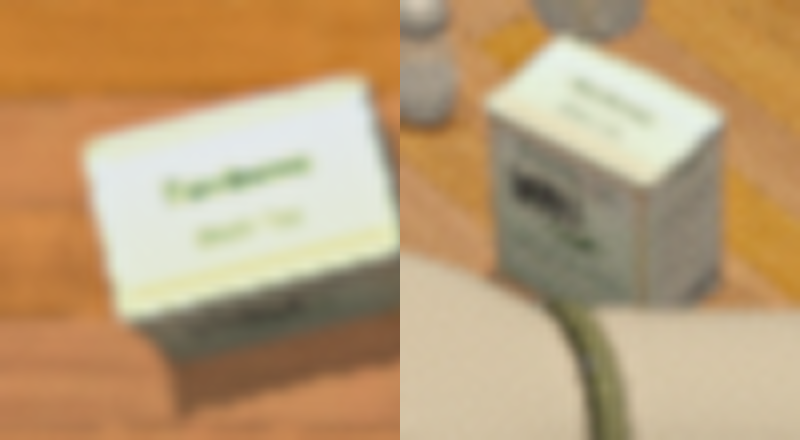

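The crops show the broad carton with a barcode on its front. In the top view its upper-face corners are at crop (85,150), (362,75) and (120,320). In the scene view its upper corners are at (485,100), (565,35), (722,115) and (645,185), with the bars near (545,197).

```bash
cat > carton.py <<'E'
from h import *
def fit(T,S,top=((85,150,1,1),(362,75,1,-1),(120,320,-1,1)),sc=((85,100,-1,1),(165,35,1,1),(322,115,1,-1),(245,185,-1,-1))):
    pass
E
python3 - <<'E'
from h import *
from scipy.optimize import least_squares
T,S=cam('top'),cam('scene')
cr=lambda u,v,a,b:((u+.5)/8-.5+a,(v+.5)/8-.5+b)
obs=[(T,cr(85,150,190,150),(36.5,56)),(T,cr(362,75,190,150),(36.5,-56)),(T,cr(120,320,190,150),(-36.5,56)),
 (S,cr(85,100,245,160),(-36.5,56)),(S,cr(165,35,245,160),(36.5,56)),(S,cr(322,115,245,160),(36.5,-56)),(S,cr(245,185,245,160),(-36.5,-56))]
def model(p,xy,z=.132):
    c,s=np.cos(p[2]),np.sin(p[2]); x,y=np.array(xy)/1000; return [p[0]+c*x-s*y,p[1]+s*x+c*y,z]
def run(ob):
    r=least_squares(lambda p:np.concatenate([world2pix(k,model(p,xy))-uv for k,uv,xy in ob]),[.65,.37,.2]); return r.x,np.degrees(r.x[2]),r.fun.round(1)
for n,ob in (('top',obs[:3]),('scene',obs[3:]),('all',obs)):
    p,a,f=run(ob); print(n,p.round(4),a,f,'label',np.round(model(p,(-36.5,14),.085),4), world2pix(S,model(p,(-36.5,14),.085)))
E
```

```text
top [0.6684 0.3769 0.229 ] 13.121673820961973 [-0.7 -0.8  0.5 -0.2  0.1  1. ] label [0.6297 0.3823 0.085 ] [262.77811472 184.28904975]
scene [0.6673 0.3774 0.2089] 11.969966921135924 [-0.6  0.2 -0.  -0.5  0.7 -0.1 -0.1  0.3] label [0.6287 0.3835 0.085 ] [262.42311232 184.23520342]
all [0.6679 0.3772 0.2204] 12.630640727338763 [-0.7 -0.8  0.6  0.1 -0.1  1.1 -0.5  0.2 -0.  -0.5  0.9 -0.3  0.2  0.3] label [0.6292 0.3829 0.085 ] [262.60764307 184.26616516]
```

arm_command(plan=[{"dp":[0,0,-5],"spin":0.13},{"dp":[0,0,-5],"spin":0.13},{"dp":[0,0,-5],"spin":0.13},{"dp":[0,0,-5],"spin":0.13},{"dp":[0,0,0],"spin":0.13}])

```text
clock: 6.8
position: [0.4858, -0.3235, 0.3985]
ee_rot: [0.994, 0.106, -0.001, -0.001]
ft_force: [-0.9, -0.4, -1.8]
grip_width: 0.394
grasp_force: 40.2
```

arm_command(plan=[{"dp":[8,-22,0],"spin":0},{"dp":[14,-38,0],"spin":0},{"dp":[14,-38,0],"spin":0},{"dp":[14,-38,0],"spin":0},{"dp":[14,-38,0],"spin":0}])

```text
clock: 7.3
position: [0.5106, -0.1382, 0.398]
ee_rot: [0.994, 0.108, -0.001, -0.001]
ft_force: [0.3, 0.4, -2.3]
grip_width: 0.391
grasp_force: 40.3
```

arm_command(plan=[{"dp":[14,-38,0],"spin":0},{"dp":[14,-38,0],"spin":0},{"dp":[14,-38,0],"spin":0},{"dp":[14,-38,0],"spin":0},{"dp":[14,-38,0],"spin":0}])

```text
clock: 7.8
position: [0.5381, 0.0622, 0.3981]
ee_rot: [0.994, 0.108, -0.001, -0.0]
ft_force: [0.6, 0.6, -2.6]
grip_width: 0.394
grasp_force: 40.3
```

arm_command(plan=[{"dp":[14,-38,0],"spin":0},{"dp":[14,-38,0],"spin":0},{"dp":[14,-38,0],"spin":0},{"dp":[14,-38,0],"spin":0},{"dp":[14,-38,0],"spin":0}])

```text
clock: 8.3
position: [0.5658, 0.2627, 0.3977]
ee_rot: [0.994, 0.108, -0.002, 0.001]
ft_force: [0.9, -0.3, -1.9]
grip_width: 0.391
grasp_force: 40.3
```

```bash
python3 - <<'E'
from h import *
o=manip.get_obs(); print(o['clock'],o['position'],heading(o),o['ee_rot'],o['joint_pos'].round(2),o['grip_width'])
print(totool(o,[.571,.370,.402]))
E
```

```text
8.3 [0.56583711 0.26267667 0.39773223] 12.417147029755855 [ 9.94133418e-01  1.08148509e-01 -1.54500899e-03  5.09445533e-04] [-0.02  0.41 -0.64  1.45  0.24  1.37 -2.03] 0.39107508714471795
[  28.1 -103.7   -4.4]
```

arm_command(plan=[{"dp":[9,-34,0],"spin":0},{"dp":[9,-34,0],"spin":0},{"dp":[9,-30,0],"spin":0},{"dp":[0,0,0],"spin":0},{"dp":[0,0,0],"spin":0}])

```text
clock: 8.8
position: [0.5709, 0.3635, 0.3976]
ee_rot: [0.994, 0.109, -0.002, 0.001]
ft_force: [-0.1, -0.2, -1.1]
grip_width: 0.393
grasp_force: 40.4
```

```bash
python3 - <<'E'
from h import *
o,im,k=look('w5'); print(o['clock'],o['position'],heading(o),o['ee_rot'],o['joint_pos'].round(2))
p=(.6679,.3772,.2204); c,s=np.cos(p[2]),np.sin(p[2])
for x,y in ((-36.5,56),(-36.5,-56),(36.5,56),(36.5,-56)):
    q=world2pix(k,[p[0]+(c*x-s*y)/1000,p[1]+(s*x+c*y)/1000,.132]); print(q); cv2.circle(im,tuple(int(v) for v in q),3,(0,0,255),-1)
cv2.imwrite('pics/w5m.png',im)
E
```

```text
8.8 [0.57086007 0.36345644 0.39755503] 12.52219482260401 [ 9.94033668e-01  1.09059961e-01 -1.61812717e-03  6.10327130e-04] [-0.2   0.53 -0.64  1.29  0.31  1.43 -2.18]
[202.86815551 114.93354876]
[385.16748369 114.99379135]
[196.69147095 -13.5935994 ]
[392.82031408 -12.85610864]
```

View pics/w5m.png

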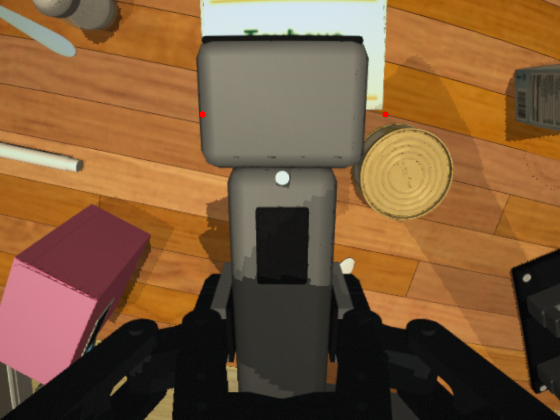

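The held scanner sits straight (head columns 198–368, dot at (282,178)). The carton's right front top corner is at (384,109) against a predicted (385,115), so the estimate holds to about 3 mm. I'll back off, then lower to the scan pose.

arm_command(plan=[{"dp":[-20,-1,0],"spin":0},{"dp":[-37,-2,0],"spin":0},{"dp":[-37,-2,0],"spin":0},{"dp":[-37,-2,0],"spin":0},{"dp":[0,0,20],"spin":0}])

```text
clock: 9.35
position: [0.4386, 0.3414, 0.3821]
ee_rot: [0.994, 0.109, 0.002, 0.0]
ft_force: [1.6, 1.4, -0.5]
grip_width: 0.393
grasp_force: 40.6
```

arm_command(plan=[{"dp":[0,0,35],"spin":0},{"dp":[0,0,35],"spin":0},{"dp":[0,0,35],"spin":0},{"dp":[0,0,28],"spin":0},{"dp":[0,0,8],"spin":0}])

```text
clock: 9.85
position: [0.4416, 0.3391, 0.2355]
ee_rot: [0.994, 0.107, -0.002, 0.002]
ft_force: [-0.1, -0.4, -2.0]
grip_width: 0.398
grasp_force: 40.5
```

```bash
python3 - <<'E'
from h import *
o=manip.get_obs(); print(o['clock'],o['position'],heading(o),o['ee_rot'],o['joint_pos'].round(2),o['grip_width'])
print(totool(o,[.4417,.3414,.236]))
s=viewer.camera('scene'); print(find('scene','scanner_window'),find('scene','broad_barcode'),find('scene','broad_carton'))
cv2.imwrite('pics/s2.png',cv2.resize(s[140:260,200:340],None,fx=5,fy=5,interpolation=cv2.INTER_CUBIC))
E
```

```text
9.85 [0.44160618 0.33911136 0.23553161] 12.30337642765674 [ 0.99423778  0.10716387 -0.00209683  0.0016577 ] [-0.17  0.43 -0.67  1.79  0.31  1.03 -2.32] 0.39767826753539404
[ 0.6 -2.2 -0.5]
[(0.56, [0.4303, 0.3273, 0.0982])] [(0.57, [0.3778, 0.7368, 0.084]), (0.48, [0.6297, 0.375, 0.0844]), (0.32, [0.4787, -0.3354, 0.0108])] [(0.93, [0.4045, 0.7294, 0.0986]), (0.75, [0.6415, 0.3537, 0.0948])]
```

View pics/s2.png

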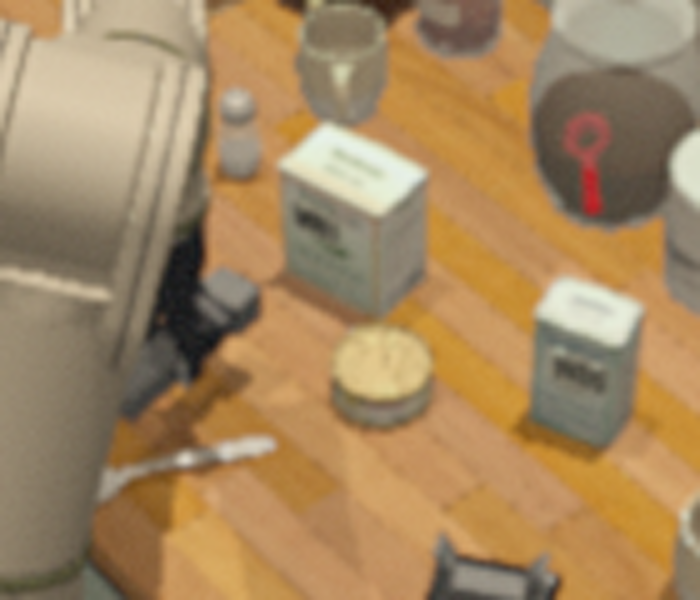

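The scanner head at (230,300) points at the broad carton's label (318,218), level and in line. Nothing has been disturbed. The aim is within a few mm, so I'll hold it there for over two seconds.

arm_command(plan=[{"dp":[0,0,0],"spin":0},{"dp":[0,0,0],"spin":0},{"dp":[0,0,0],"spin":0},{"dp":[0,0,0],"spin":0},{"dp":[0,0,0],"spin":0}])

```text
clock: 10.55
position: [0.4419, 0.3416, 0.2388]
ee_rot: [0.994, 0.108, 0.0, 0.0]
ft_force: [0.4, 0.2, -1.2]
grip_width: 0.39
grasp_force: 40.5
```

```bash
python3 - <<'E'
from h import *
o=manip.get_obs(); R=Rn.from_quat(o['ee_rot']).as_matrix(); print(o['clock'],o['position'],heading(o),R[2],o['joint_velocities'].round(3))
w=o['position']+R@[.094,0.0004,.152]; L=np.array([.630,.381,.085]); u=R[:,0]; print('window',w,'ray at label',w+u*((L-w)@u)-L,'dist',(L-w)@u)
E
```

```text
10.55 [0.44188321 0.34156048 0.2388052 ] 12.423105919372134 [ 2.12567432e-04  6.38430973e-05 -9.99999975e-01] [-0.001  0.003  0.002  0.     0.001 -0.     0.   ]
window [0.53380195 0.36138946 0.08682521] ray at label [-0.00033246  0.00150741  0.00184607] dist 0.0981640416664433
```

arm_command(plan=[{"dp":[-1,1,3],"spin":0},{"dp":[0,0,0],"spin":0},{"dp":[0,0,0],"spin":0},{"dp":[0,0,0],"spin":0},{"dp":[0,0,0],"spin":0}])

```text
clock: 11.05
position: [0.4411, 0.3404, 0.2357]
ee_rot: [0.994, 0.108, 0.0, -0.0]
ft_force: [-0.7, -0.4, -2.0]
grip_width: 0.387
grasp_force: 40.5
```

arm_command(plan=[{"dp":[0,0,0],"spin":0},{"dp":[0,0,0],"spin":0},{"dp":[0,0,0],"spin":0},{"dp":[0,0,0],"spin":0},{"dp":[0,0,0],"spin":0}])

```text
clock: 11.55
position: [0.4411, 0.3403, 0.2357]
ee_rot: [0.994, 0.108, 0.0, 0.0]
ft_force: [0.1, 0.6, -1.4]
grip_width: 0.398
grasp_force: 40.5
```

arm_command(plan=[{"dp":[0,0,0],"spin":0},{"dp":[0,0,0],"spin":0},{"dp":[0,0,0],"spin":0},{"dp":[0,0,0],"spin":0},{"dp":[0,0,0],"spin":0}])

```text
clock: 12.05
position: [0.4411, 0.3403, 0.2357]
ee_rot: [0.994, 0.108, 0.0, 0.0]
ft_force: [-0.4, -0.9, -2.0]
grip_width: 0.394
grasp_force: 40.5
```

arm_command(plan=[{"dp":[0,0,0],"spin":0},{"dp":[0,0,0],"spin":0},{"dp":[0,0,0],"spin":0},{"dp":[0,0,0],"spin":0},{"dp":[0,0,0],"spin":0}])

```text
clock: 12.55
position: [0.4411, 0.3403, 0.2357]
ee_rot: [0.994, 0.108, -0.0, 0.0]
ft_force: [-0.2, 0.0, -1.7]
grip_width: 0.393
grasp_force: 40.5
```

arm_command(plan=[{"dp":[0,0,0],"spin":0},{"dp":[0,0,0],"spin":0},{"dp":[0,0,0],"spin":0},{"dp":[0,0,0],"spin":0},{"dp":[0,0,0],"spin":0}])

```text
clock: 13.05
position: [0.4411, 0.3404, 0.2357]
ee_rot: [0.994, 0.108, 0.0, 0.0]
ft_force: [-0.9, -0.3, -2.1]
grip_width: 0.392
grasp_force: 40.5
```

arm_command(plan=[{"dp":[0,0,0],"spin":0},{"dp":[0,0,0],"spin":0},{"dp":[0,0,0],"spin":0},{"dp":[0,0,0],"spin":0},{"dp":[0,0,0],"spin":0}])

```text
clock: 13.55
position: [0.4411, 0.3403, 0.2357]
ee_rot: [0.994, 0.108, 0.0, 0.0]
ft_force: [-0.7, -0.4, -2.0]
grip_width: 0.395
grasp_force: 40.5
```

```bash
python3 - <<'E'
from h import *
o=manip.get_obs(); print(o['clock'],o['position'],heading(o)); print(totool(o,[.4861,-.3236,.40]))
E
```

```text
13.55 [0.44109754 0.3403457  0.23568764] 12.420405047863238
[ -98.9  658.1 -164.3]
```

Held steady 2.5 s. Returning: up, across, then turn back.

arm_command(plan=[{"dp":[0,0,-24],"spin":0},{"dp":[0,0,-40],"spin":0},{"dp":[0,0,-40],"spin":0},{"dp":[0,0,-40],"spin":0},{"dp":[0,0,-20],"spin":0}])

```text
clock: 14.05
position: [0.4411, 0.3409, 0.4035]
ee_rot: [0.994, 0.108, 0.002, -0.001]
ft_force: [0.5, 1.0, -1.9]
grip_width: 0.389
grasp_force: 40.6
```

arm_command(plan=[{"dp":[-3,20,0],"spin":0},{"dp":[-6,40,0],"spin":0},{"dp":[-6,40,0],"spin":0},{"dp":[-6,40,0],"spin":0},{"dp":[-6,40,0],"spin":0}])

```text
clock: 14.55
position: [0.4532, 0.1572, 0.3998]
ee_rot: [0.994, 0.108, 0.0, 0.0]
ft_force: [1.3, 0.6, -1.2]
grip_width: 0.393
grasp_force: 40.5
```

arm_command(plan=[{"dp":[-6,40,0],"spin":0},{"dp":[-6,40,0],"spin":0},{"dp":[-6,40,0],"spin":0},{"dp":[-6,40,0],"spin":0},{"dp":[-6,40,0],"spin":0}])

```text
clock: 15.05
position: [0.4669, -0.0445, 0.3999]
ee_rot: [0.994, 0.108, 0.0, 0.0]
ft_force: [1.2, -0.2, -1.4]
grip_width: 0.394
grasp_force: 40.5
```

arm_command(plan=[{"dp":[-6,40,0],"spin":0},{"dp":[-6,40,0],"spin":0},{"dp":[-6,40,0],"spin":0},{"dp":[-6,40,0],"spin":0},{"dp":[-6,40,0],"spin":0}])

```text
clock: 15.55
position: [0.4807, -0.2463, 0.3998]
ee_rot: [0.994, 0.108, 0.0, 0.0]
ft_force: [1.2, 0.4, -1.2]
grip_width: 0.389
grasp_force: 40.5
```

arm_command(plan=[{"dp":[-6,40,0],"spin":0},{"dp":[-3,20,0],"spin":0},{"dp":[0,0,0],"spin":-0.13},{"dp":[0,0,0],"spin":-0.13},{"dp":[0,0,0],"spin":-0.13}])

```text
clock: 16.05
position: [0.4852, -0.3049, 0.3996]
ee_rot: [0.953, 0.302, 0.0, -0.0]
ft_force: [0.9, 0.3, -1.0]
grip_width: 0.397
grasp_force: 40.6
```

arm_command(plan=[{"dp":[0,0,0],"spin":-0.13},{"dp":[0,0,0],"spin":-0.13},{"dp":[0,0,0],"spin":0},{"dp":[0,0,0],"spin":0},{"dp":[0,0,0],"spin":0}])

```text
clock: 16.55
position: [0.4851, -0.3051, 0.3997]
ee_rot: [0.908, 0.419, 0.0, 0.0]
ft_force: [0.4, -0.2, -1.2]
grip_width: 0.396
grasp_force: 40.6
```

```bash
python3 - <<'E'
from h import *
o=manip.get_obs(); print(o['clock'],o['position'],heading(o),o['ee_rot'],o['joint_pos'].round(2),o['grip_width']); print(totool(o,[.4861,-.3236,.2049]))
E
```

```text
16.55 [ 0.48507375 -0.30511828  0.39973021] 49.50769292833659 [9.08115065e-01 4.18720703e-01 3.12575954e-05 4.48873779e-06] [ 0.7   0.23 -0.25  1.6   0.06  1.32 -0.27] 0.395632164407257
[-13.4  12.8 194.8]
```

arm_command(plan=[{"dp":[-13.4,12.8,0],"spin":-0.003},{"dp":[0,0,40],"spin":0},{"dp":[0,0,40],"spin":0},{"dp":[0,0,40],"spin":0},{"dp":[0,0,20],"spin":0}])

```text
clock: 17.05
position: [0.4849, -0.3242, 0.256]
ee_rot: [0.907, 0.42, -0.001, -0.002]
ft_force: [-1.1, 0.5, -1.9]
grip_width: 0.391
grasp_force: 40.5
```

arm_command(plan=[{"dp":[0,0,0],"spin":0},{"dp":[0,0,0],"spin":0},{"dp":[0,0,0],"spin":0},{"dp":[0,0,0],"spin":0}])

```text
clock: 17.45
position: [0.4866, -0.3242, 0.2614]
ee_rot: [0.907, 0.421, 0.001, 0.001]
ft_force: [0.3, 0.4, -0.9]
grip_width: 0.394
grasp_force: 40.5
```

```bash
python3 - <<'E'
from h import *
o,im,k=look('w6'); print(o['clock'],o['position'],heading(o),o['ee_rot']); print(totool(o,[.4861,-.3236,.2049]))
E
```

```text
17.45 [ 0.48658511 -0.32423634  0.26142096] 49.81394814437124 [9.06991945e-01 4.21145657e-01 6.92691146e-04 1.21158790e-03]
[ 0.2 -0.9 56.5]
```

View pics/w6.png

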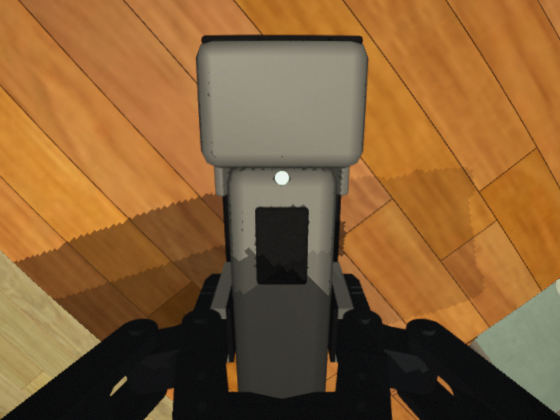

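The saddles show evenly on both sides of the handle (columns 215–232 and 335–348), so it is lined up. Lowering gently.

arm_command(plan=[{"dp":[0,-1,10],"spin":0},{"dp":[0,0,12],"spin":0},{"dp":[0,0,12],"spin":0},{"dp":[0,0,6],"spin":0},{"dp":[0,0,4],"spin":0}])

```text
clock: 18.0
position: [0.4851, -0.323, 0.2145]
ee_rot: [0.907, 0.421, -0.0, -0.001]
ft_force: [0.3, -0.3, -0.5]
grip_width: 0.392
grasp_force: 40.5
```

arm_command(plan=[{"dp":[0,0,4],"spin":0},{"dp":[0,0,3],"spin":0},{"dp":[0,0,2],"spin":0},{"dp":[0,0,0],"spin":0},{"dp":[0,0,0],"spin":0}])

```text
clock: 18.5
position: [0.4854, -0.3232, 0.2069]
ee_rot: [0.907, 0.421, 0.0, 0.0]
ft_force: [-0.4, -0.6, -2.0]
grip_width: 0.396
grasp_force: 40.5
```

```bash
python3 - <<'E'
from h import *
o=manip.get_obs(); print(o['clock'],o['position'],heading(o),o['ee_rot'],o['ft_force'],o['torque']); print(totool(o,[.4861,-.3236,.2049]))
E
```

```text
18.5 [ 0.48541665 -0.32322264  0.20694828] 49.83419091337498 [9.06918330e-01 4.21306419e-01 1.01296410e-04 1.82350592e-04] [-0.43111312 -0.62267093 -1.98999736] [-0.03945688  0.06487554  0.03675346]
[0.2 0.8 2. ]
```

Still carrying its weight (-2 N); 2 mm to go.

arm_command(plan=[{"dp":[0,0.8,1],"spin":0},{"dp":[0,0,1],"spin":0},{"dp":[0,0,0],"spin":0},{"dp":[0,0,0],"spin":0},{"dp":[0,0,0],"spin":0}])

```text
clock: 19.0
position: [0.486, -0.3238, 0.2049]
ee_rot: [0.907, 0.421, 0.0, 0.0]
ft_force: [0.5, -0.7, -0.2]
grip_width: 0.391
grasp_force: 40.7
```

arm_command(plan=[{"dp":[0,0,0.5],"spin":0},{"dp":[0,0,0],"spin":0},{"dp":[0,0,0],"spin":0}])

```text
clock: 19.3
position: [0.4861, -0.3238, 0.2049]
ee_rot: [0.907, 0.421, 0.0, 0.0]
ft_force: [-1.6, 0.9, 5.3]
grip_width: 0.386
grasp_force: 41.6
```

arm_command(plan=[{"dp":[0,0,0],"spin":0},{"dp":[0,0,0],"spin":0}])

```text
clock: 19.5
position: [0.4861, -0.3238, 0.2049]
ee_rot: [0.907, 0.421, 0.0, 0.0]
ft_force: [-1.6, 1.1, 5.5]
grip_width: 0.389
grasp_force: 41.6
```

Seated (5.5 N upward). Releasing.

arm_command(plan=[{"dp":[0,0,-0.3],"spin":0},{"dp":[0,0,0],"spin":0}], newtons=20)

```text
clock: 19.7
position: [0.4861, -0.3238, 0.2049]
ee_rot: [0.907, 0.421, 0.0, 0.0]
ft_force: [-1.4, 1.0, 4.4]
grip_width: 0.388
grasp_force: 41.2
```

arm_command(plan=[{"dp":[0,0,0],"spin":0},{"dp":[0,0,0],"spin":0},{"dp":[0,0,0],"spin":0},{"dp":[0,0,0],"spin":0},{"dp":[0,0,0],"spin":0}], grip=-1)

```text
clock: 20.2
position: [0.4859, -0.3237, 0.2044]
ee_rot: [0.907, 0.421, -0.0, -0.0]
ft_force: [-0.6, -0.2, 0.4]
grip_width: 0.998
grasp_force: 0.0
```

arm_command(plan=[{"dp":[0,0,0],"spin":0},{"dp":[0,0,0],"spin":0},{"dp":[0,0,-10],"spin":0},{"dp":[0,0,-20],"spin":0},{"dp":[0,0,-30],"spin":0}])

```text
clock: 20.7
position: [0.4855, -0.3234, 0.2646]
ee_rot: [0.907, 0.421, -0.001, -0.001]
ft_force: [-0.5, -0.2, 0.7]
grip_width: 0.999
grasp_force: 0.0
```

arm_command(plan=[{"dp":[0,0,-30],"spin":0},{"dp":[0,0,-20],"spin":0},{"dp":[0,0,0],"spin":0},{"dp":[0,0,0],"spin":0},{"dp":[0,0,0],"spin":0}])

```text
clock: 21.2
position: [0.4857, -0.3235, 0.3138]
ee_rot: [0.907, 0.421, -0.0, -0.001]
ft_force: [-0.3, 0.3, 0.0]
grip_width: 1.001
grasp_force: 0.0
```

```bash
python3 - <<'E'
from h import *
o,im,k=look('w7'); print(o['clock'],o['position'],heading(o),o['grip_width'])
for t in ('scanner','dock','scanner_window'): print(t,find('wrist',t))
t=viewer.camera('top')
cv2.imwrite('pics/end.png',np.hstack([cv2.resize(im,(400,300)),cv2.resize(t,(400,300))]))
E
```

```text
21.2 [ 0.4856574  -0.32350993  0.31377095] 49.83961711402933 1.0007227093469742
scanner []
dock [(0.78, [0.4888, -0.3222, 0.0125]), (0.61, [0.4206, -0.1044, 0.0077])]
scanner_window [(0.67, [0.5089, -0.2974, 0.0723])]
```

View pics/end.png

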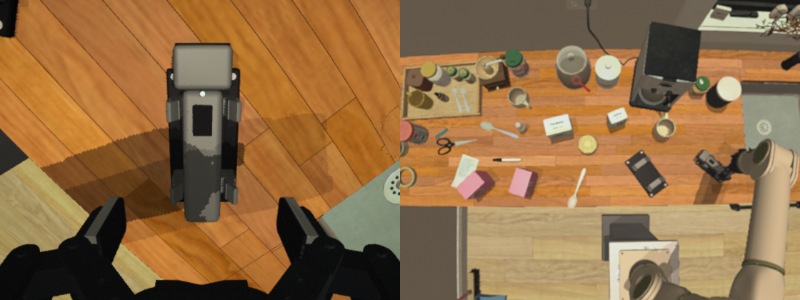

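The scanner lies seated in its dock at (203,130) in the left half, head forward at the top. The top view shows the cartons, mug, tin and spoon where they were. Handing in.

```bash
python3 -c "
from workcell import manip
print(manip.hand_in())"
```

```text
the job is handed in; nothing more can be done
None
```

I held the scanner level and square to the broad carton's barcode, about 10 cm away, steady for 2.5 s. I then laid it back in the smaller dock window end forward, with no sign in the pictures that anything else moved, and handed in at 21 s.

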